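Put up the cooled preserves

ROBOT

A 6-joint arm with a two-finger parallel gripper is mounted at the origin on the work surface. World frame = base frame: x ahead of the robot, y to its left, z up, the work surface at z = 0. Lengths are in mm, angles in rad, forces in N, time in s.
With the tool pointing down it reaches from about 325 to 775 mm from the base axis. Payload 5.5 kg.
Tool frame: the origin (TCP) lies midway between the tips of the shut fingers; the grasp point (between the pads) lies 19 mm behind it (robot.grip_point_offset is the z of the grasp point in the tool frame, in mm); z points along the fingers, y is the line along which they close (so a half turn about z gives the same grasp; the last joint's range is limited). The gripper opens to 88 mm and grips with 3 to 60 N. Pads are 20 mm wide; open, the fingers measure 115 mm over their backs; the gripper's body (75 mm by 178 mm) begins 61 mm behind the grasp point.
Start: joints at [-1.297, 0.091, 1.231, -0, 1.82, -0.057], TCP at [194.88, -567.484, 189.631] pointing down, gripper open.
Joint ranges: [-2.87, 2.87], [-0.86, 2.18], [0.17, 2.46], [-1.51, 4.65], [0.06, 2.69], [-2.65, 2.65]. Speed limits (rad/s): [2.57, 2.57, 3.01, 3.14, 3.14, 3.14].

INTERFACE

Orientations are given as a rotation vector (axis times angle).
In Python, from station import robot, eyes gives the robot as it stands. Calls block until the motion is done:
- robot.move_pose(position, orientation): joint-space move of the TCP to a pose.
- robot.movel(position, frame=None, speed=150): straight line of the TCP; frame=None keeps the orientation; speed is the mean speed in mm/s.
- robot.move_joints(angles): joint-space move.
- robot.set_gripper(opening, grasp_force=None): finger opening in mm; grasp_force is the grip in N (None keeps the last); returns when the fingers have stopped.
- robot.pause(seconds).
- robot.solve_ik(position, orientation): joint angles nearest the present ones, or None.
- eyes.get_image(name): name is "side" or "top" or "wrist"; returns a dict with "pixels" (400x640x3 uint8, red, green, blue), "range_z" (400x640 float32, mm along the optical axis (not along the pixel's ray), 0 where there is no reading), "mtx" (3x3 intrinsics, pixels), "extrinsics" (4x4, takes a point from world to camera coordinates); the wrist camera has in their place "hand_eye" (4x4, takes a point from camera to tool coordinates, whose origin is the TCP and whose axes are the flange's). Camera axes: x right, y up, looking along -z (the intrinsics and any distortion apply to the point x, -y, -z); pixel columns grow to the right and rows downward; lengths in mm; the calibration is good to about 2 mm. The wrist camera is an equidistant fisheye: a pixel r from the principal point sees the ray r / f radians off the axis. A picture is of the moment at which its call begins: read the wrist's pose just before it.
A pose or a line that the arm cannot do raises robot.PlanningError and nothing moves.
- robot.job_done(): hands the job in; it is judged then, once.
Readings, each from a call of its own:
- robot.get_time_s(): time.
- robot.get_joint_pos(): joint angles.
- robot.get_joint_velocities(): joint speeds.
- robot.get_effort(): joint torques, N m.
- robot.get_position(): TCP position.
- robot.get_ee_rot(): TCP orientation.
- robot.get_wrist_force(): force on the tool from outside, world axes, zero at the start.
- robot.get_ft_torque(): the same for the moment, N m.
- robot.get_grip_width(): finger opening in mm.
- robot.get_finger_force(): force on a finger pad.
Only numpy, scipy, OpenCV 4.12 (cv2) and the standard library are available. Lean on these libraries where they do the work, as an engineer would, in place of code of your own. Each camera call takes 0.05 s, during which the arm holds its last target. There are 200 camera calls.

TASK

The three jars of apricots on the worktop have cooled and sealed, so put them up for storage without their screw bands; some may have had theirs taken off already. Open the little cupboard's door wide by its handle, lift the loose band off each jar that still wears one and lay the bands flat in the band tray, one to a compartment, and stand all the jars upright on the floor of the rack on the inside of the door; then shut the door fully with the jars in it. Do not knock the two big jars or the funnel.

Things in the scene. Friction and masses are not known exactly. Their poses are not given: they have to be found in the camera images.
- jar1: preserving jar of apricots, round, all alike: glass body 58 mm across and 70 mm high, above it a neck 55 mm across with the sealed flat metal lid (57 mm across) glued down by its vacuum on top at 88 mm; 0.25 kg. Origin: centre of its underside, z up the jar
- jar2: preserving jar of apricots, round, all alike: glass body 58 mm across and 70 mm high, above it a neck 55 mm across with the sealed flat metal lid (57 mm across) glued down by its vacuum on top at 88 mm; 0.25 kg. Origin: centre of its underside, z up the jar
- jar3: preserving jar of apricots, round, all alike: glass body 58 mm across and 70 mm high, above it a neck 55 mm across with the sealed flat metal lid (57 mm across) glued down by its vacuum on top at 88 mm; 0.25 kg. Origin: centre of its underside, z up the jar
- band1: aluminium screw band, already unscrewed, resting loose over the lid of jar1 (lifts straight off): ring 65 mm outside, 60 mm inside, 16 mm high, thin inward lip at its top; 30 g. On the jar its underside is 74 mm and its top 90 mm above the jar's underside; it stands out 3.5 mm beyond the glass. Origin: centre of its underside, z up. None if that jar's band is already gone
- band2: aluminium screw band, already unscrewed, resting loose over the lid of jar2 (lifts straight off): ring 65 mm outside, 60 mm inside, 16 mm high, thin inward lip at its top; 30 g. On the jar its underside is 74 mm and its top 90 mm above the jar's underside; it stands out 3.5 mm beyond the glass. Origin: centre of its underside, z up. None if that jar's band is already gone
- band3: aluminium screw band, already unscrewed, resting loose over the lid of jar3 (lifts straight off): ring 65 mm outside, 60 mm inside, 16 mm high, thin inward lip at its top; 30 g. On the jar its underside is 74 mm and its top 90 mm above the jar's underside; it stands out 3.5 mm beyond the glass. Origin: centre of its underside, z up. None if that jar's band is already gone
- door (a joint): cupboard door hinge: 0 shut, grows as it swings open towards the robot, stop at 1.9 rad; stays where it is left (friction 0.12 N m). Upright hinge on the cupboard's left (+y) edge: seen from above the door turns clockwise to open. Door 360 mm wide, 16 mm thick, its top 270 mm above the worktop; cupboard as wide, 200 mm deep, its top at 278 mm
- door_hinge (a point): on the hinge line, at the inside face of the door, 225 mm above the worktop. Its axes turn with the door: y runs along the door from its free edge (y = -360 mm) to the hinge, x points from the outside of the door to its inside, z up
- door_handle (a point): grip point on the door's handle, 225 mm above the worktop: an upright round steel bar 10 mm thick, from 165 to 250 mm above the worktop, its centre 39 mm out from the outside face and 30 mm from the free edge (in the frame of door_hinge x = -55, y = -330 mm). Axes as door_hinge
- rack (a point): jar rack inside the door: middle of its floor, 135 mm above the worktop (in the frame of door_hinge x = 40, y = -180 mm; axes as door_hinge). Floor 248 mm along y, 80 mm along x; a rail on its inner edge and two end walls stand 34 mm above the floor, the door 135 mm. Three jars fit in a row at y = -82, 0, +82 mm with room for fingers. It swings into the cupboard
- tray: wooden band tray, loose, 0.9 kg, 132 mm along x, 252 mm along y, 24 mm high; origin: centre of its underside. Three compartments in a row along y, centred at y = -82, 0, +82 mm, each 120 mm along x and 76 mm along y inside; floor 6 mm above the underside, partitions 21 mm high. Open fingers fit in beside a band along x
- tray_in (a point): centre of the band tray's floor (upper side), axes as the tray
- big_jar1: bystander: big preserving jar with its band on, 83 mm across, 125 mm high; origin centre of its underside. Leave it alone
- big_jar2: bystander: another such big jar. Leave it alone
- funnel: bystander: wide-mouthed steel canning funnel standing on its spout, 110 mm across, 70 mm high, with a short flat handle; origin centre of its underside. Leave it alone

How it is judged:
By the outcome, as a careful person would: the job done as asked, in the order asked, and still so for the second after the job is handed in, with the robot touching nothing.
Of band1, band2, band3 only 1 to 3 are there at a start; the rules pass over those that are not, and their reading is None.
At some moment in a run one of tray may be knocked a few centimetres aside while the robot is not near it.
Once in a run the grip may slacken for a moment while it holds something.
It also fails if it takes over 210 s, if anything falls off the work surface, if the arm or the gripper's body presses on something with over 40 N, if the wrist force passes 120 N, or if a joint passes its speed limit or range.

## Working session

There is one attempt and no reset: what is moved stays moved. The work goes in short steps, each a Python script; the robot and the scene stay as the last script left them, time stands still between calls to the robot, and variables do not carry over. Pictures are saved under pics/ and viewed, at most 14 in all, crops included, and the job is handed in when it is done.

```bash
ls; mkdir -p pics; cat > h.py <<'E'
import numpy as np, cv2
from scipy.spatial.transform import Rotation as R
from station import robot, eyes
def cloud(im):
    K=im["mtx"]; d=im["range_z"]; v,u=np.mgrid[:400,:640]
    c=np.stack([(u-K[0,2])/K[0,0]*d,-(v-K[1,2])/K[1,1]*d,-d,np.ones_like(d)],-1)
    w=c@np.linalg.inv(im["extrinsics"]).T
    w=w[...,:3]; w[d<=0]=np.nan
    return w
def save(im,n): cv2.imwrite(f"pics/{n}.png",cv2.cvtColor(im["pixels"],cv2.COLOR_RGB2BGR))
def down(yaw):
    # tool z down, tool y axis at angle yaw (world) 
    y=np.array([np.cos(yaw),np.sin(yaw),0]); z=np.array([0,0,-1.]); x=np.cross(y,z)
    return R.from_matrix(np.stack([x,y,z],1)).as_rotvec()
E
python3 - <<'E'
from h import *
for n in("top","side"):
    im=eyes.get_image(n); save(im,n+"0"); np.savez(n+"0.npz",**im); print(n,im["mtx"].tolist(),np.linalg.inv(im["extrinsics"]).round(3).tolist(),[k for k in im])
print(R.from_rotvec(robot.get_ee_rot()).as_matrix().round(2),robot.grip_point_offset, robot.get_time_s())
E
```

```text
pics
top [[515.1322547329136, 0.0, 317.89772303385394], [0.0, 515.1322547329136, 204.91531149151203], [0.0, 0.0, 1.0]] [[-0.023, 0.99, -0.139, 405.624], [-1.0, -0.024, -0.002, 9.249], [-0.005, 0.139, 0.99, 1511.712], [0.0, 0.0, 0.0, 1.0]] ['pixels', 'range_z', 'mtx', 'extrinsics']
side [[482.3485590284064, 0.0, 320.6590816174947], [0.0, 482.3485590284064, 196.14840135308006], [0.0, 0.0, 1.0]] [[0.926, 0.259, -0.275, 215.392], [-0.378, 0.667, -0.642, -933.593], [0.017, 0.699, 0.715, 1166.947], [0.0, 0.0, 0.0, 1.0]] ['pixels', 'range_z', 'mtx', 'extrinsics']
[[ 0.95  0.32 -0.  ]
 [ 0.32 -0.95  0.  ]
 [ 0.   -0.   -1.  ]] -18.700000000000003 0.1
```

View pics/top0.png

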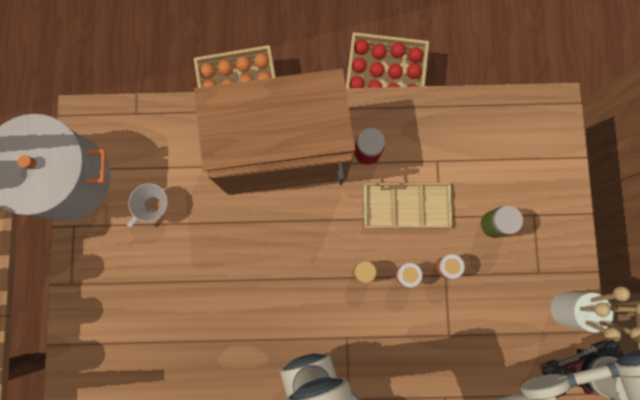

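View pics/side0.png

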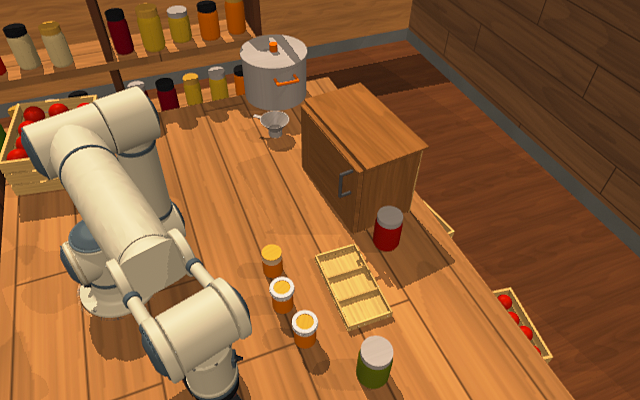

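Top: the jar at (365,272) has no band; those at (410,275) and (452,267) wear bands. Tray centre is near (408,205), door handle near (341,172), and red/green big jars stand near (370,145) and (505,220). The side view agrees.

```bash
cat >> h.py <<'E'
def circ(P):
    from scipy.optimize import least_squares
    return least_squares(lambda p:np.hypot(P[:,0]-p[0],P[:,1]-p[1])-p[2],[*P.mean(0)[:2],30]).x
E
python3 - <<'E'
from h import *
for n in("top","side"):
    im=dict(np.load(n+"0.npz")); w=cloud(im); P=w.reshape(-1,3); P=P[~np.isnan(P[:,0])]
    t=P[(abs(P[:,2])<6)&(P[:,0]>300)&(P[:,0]<700)]; print(n,"table z",np.median(t[:,2]))
    pix={"top":[(365,272),(410,275),(452,267),(370,138),(508,220)],"side":[(272,251),(282,289),(305,323),(389,215),(376,350)]}[n]
    for u,v in pix:
        c=w[v,u]; q=P[(abs(P[:,2]-c[2])<6)&(np.hypot(*(P[:,:2]-c[:2]).T)<60)]
        r=cv2.minEnclosingCircle(q[:,:2].astype(np.float32)); print(u,v,c.round(1),q.mean(0).round(1),len(q),r)
    q=P[(P[:,2]>272)&(P[:,2]<285)&(P[:,0]>450)&(P[:,1]>-150)&(P[:,1]<400)]
    r=cv2.minAreaRect(q[:,:2].astype(np.float32)); print("cup",r,cv2.boxPoints(r).round(1).tolist(),q[:,2].mean())
    q=P[(P[:,2]>17)&(P[:,2]<30)&(P[:,0]>440)&(P[:,0]<620)&(P[:,1]>-380)&(P[:,1]<-95)]
    r=cv2.minAreaRect(q[:,:2].astype(np.float32)); print("tray",r,cv2.boxPoints(r).round(1).tolist())
    q=P[(P[:,2]>15)&(P[:,2]<250)&(P[:,1]>350)&(P[:,1]<520)&(P[:,0]>400)&(P[:,0]<560)]
    if len(q):print("funnel",cv2.minEnclosingCircle(q[:,:2].astype(np.float32)),q[:,2].max())
E
```

```text
top table z 0.5371204995392418
365 272 [ 417.2 -113.9   80.2] [ 421.1 -114.6   84.5] 73 ((419.618408203125, -112.47412109375), 27.663719177246094)
410 275 [ 406.1 -236.3   86.3] [ 407.9 -232.5   88.3] 375 ((407.78668212890625, -233.09234619140625), 33.32695007324219)
452 267 [ 425.2 -353.1   83.6] [ 429.2 -350.4   86.3] 252 ((429.49713134765625, -350.01409912109375), 33.66194152832031)
370 138 [ 783.  -136.7  129. ] [ 776.8 -138.1  126.3] 447 ((777.0501708984375, -137.43057250976562), 38.41242980957031)
508 220 [ 547.4 -502.4  121.9] [ 550.1 -499.8  124. ] 528 ((549.9309692382812, -500.7151184082031), 38.678855895996094)
cup ((790.517578125, 117.0526351928711), (233.120849609375, 377.1080017089844), 6.550619125366211) [[653.2000122070312, 291.1000061035156], [696.2000122070312, -83.5999984741211], [927.7999877929688, -57.0], [884.7999877929688, 317.70001220703125]] 278.46247483154843
tray ((531.833984375, -235.528076171875), (175.71389770507812, 278.0049133300781), 0.08947806060314178) [[443.79998779296875, -96.69999694824219], [444.20001220703125, -374.70001220703125], [619.90002441
[... 482 characters left out ...]
 774.4 -143.9  124.6] 366 ((774.9280395507812, -142.28611755371094), 39.632835388183594)
376 350 [ 548.4 -503.1  124.1] [ 547.6 -506.3  124.1] 814 ((547.29931640625, -505.3794250488281), 39.095218658447266)
cup ((798.27490234375, 113.53084564208984), (217.71063232421875, 383.9888000488281), 6.401375770568848) [[668.7000122070312, 292.20001220703125], [711.5, -89.4000015258789], [927.9000244140625, -65.0999984741211], [885.0, 316.5]] 276.9571789258815
tray ((530.663818359375, -251.77017211914062), (256.5121154785156, 178.51698303222656), 89.94384765625) [[441.29998779296875, -379.8999938964844], [619.7999877929688, -380.1000061035156], [620.0, -123.5999984741211], [441.5, -123.4000015258789]]
```

```bash
python3 - <<'E'
import cv2
a=cv2.imread("pics/top0.png")[130:235,190:460]; cv2.imwrite("pics/c1.png",cv2.resize(a,None,fx=2.96,fy=2.96*1.9/1.9,interpolation=cv2.INTER_CUBIC))
b=cv2.imread("pics/side0.png")[70:340,240:440]; cv2.imwrite("pics/c2.png",cv2.resize(b,None,fx=2.2,fy=2.2,interpolation=cv2.INTER_CUBIC))
E
```

```text
(no output)
```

View pics/c1.png

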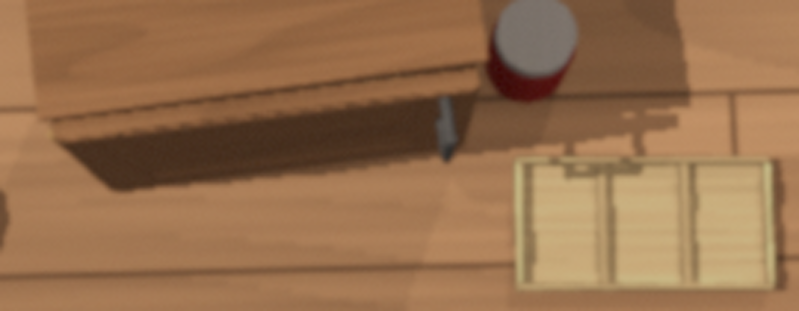

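View pics/c2.png

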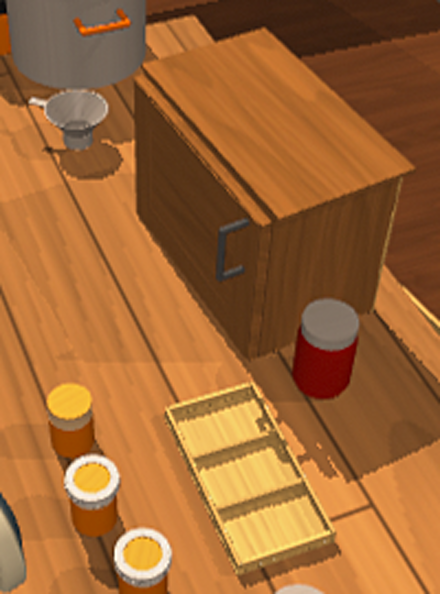

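Crop positions (in crop px): top – cupboard top front edge (45,118)–(480,62), door front top edge (62,140)–(480,92), tray corners (515,157),(774,157),(776,290),(517,290). Side – cupboard top corners (143,70),(272,220),(412,168),(268,28), handle bar from (222,230) to (220,277), tray corners (165,408),(250,383),(333,537),(240,570).

```bash
cat >> h.py <<'E'
def ray(im,u,v,z):
    K=im["mtx"]; T=np.linalg.inv(im["extrinsics"]); d=T[:3,:3]@np.array([(u-K[0,2])/K[0,0],-(v-K[1,2])/K[1,1],-1]); o=T[:3,3]
    return (o+d*(z-o[2])/d[2])[:2].round(1)
E
python3 - <<'E'
from h import *
t=dict(np.load("top0.npz")); s=dict(np.load("side0.npz"))
T=lambda a,b,z:ray(t,190+(a+.5)/2.96-.5,130+(b+.5)/2.96-.5,z); S=lambda a,b,z:ray(s,240+(a+.5)/2.2-.5,70+(b+.5)/2.2-.5,z)
print("top cup",T(45,118,278),T(480,62,278),"door",T(62,140,270),T(480,92,270))
print("side cup",*[S(*p,278) for p in((143,70),(272,220),(412,168),(268,28))])
print("handle top",T(445,100,250),"side",S(222,230,250),S(220,277,165))
print("tray T",*[T(*p,24) for p in((515,157),(774,157),(776,290),(517,290))],np.mean([T(*p,24) for p in((515,157),(774,157),(776,290),(517,290))],0))
c=[S(*p,24) for p in((165,408),(250,383),(333,537),(240,570))];print("tray S",*c,np.mean(c,0))
print("funnel",ray(t,148,202,70),ray(s,275,118,70), "handle end",ray(t,129,223,65))
for k in range(5):
  pass
E
```

```text
top cup [673.  285.3] [711.6 -75.3] door [655.8 272.9] [688. -75.]
side cup [669.6 273.4] [704.5 -83.9] [920.  -59.3] [887.4 309.3]
handle top [686.4 -46.5] side [652.6 -51.2] [653.8 -51.7]
tray T [ 677.3 -124.2] [ 671.1 -380.4] [ 539.  -374.5] [ 545.1 -121.4] [ 608.125 -250.125]
tray S [ 546.9 -126.6] [ 671.6 -129.5] [ 664.9 -384. ] [ 540.9 -382.5] [ 606.075 -255.65 ]
funnel [628.2 492.5] [633.1 495.4] handle end [570.3 546.6]
```

```bash
cat >> h.py <<'E'
HX,HY,Y0=674.5,281.0,0.108
def dpt(x,y,q):
    a=Y0-q; return np.array([HX+x*np.cos(a)-y*np.sin(a),HY+x*np.sin(a)+y*np.cos(a)])
def dyaw(q): return Y0-q+np.pi/2
E
python3 - <<'E'
from h import *
for off in (0,np.pi):
  for q in (0,.6,1.2,1.75):
    p=dpt(-55,-330,q); j=[robot.solve_ik([*p,z],down(dyaw(q)+off)) for z in (206,330)]
    print(q,p.round(),[None if a is None else np.round(a,2).tolist() for a in j])
  for p in [(418,-115),(408,-236),(428,-352),(607,-253)]:
    a=robot.solve_ik([*p,150],down(off)); print(p,None if a is None else np.round(a,2))
  for s in (-262,-180,-98):
    p=dpt(43,s,1.75);a=robot.solve_ik([*p,180],down(dyaw(1.75)+off)); print(p.round(),None if a is None else np.round(a,2))
E
```

```text
0 [655. -53.] [[-0.13, 0.26, 1.02, -0.0, 1.87, -1.81], [-0.13, 0.35, 0.68, -0.0, 2.11, -1.81]]
0.6 [470.  16.] [[-0.04, -0.25, 1.53, -0.0, 1.87, -1.12], [-0.04, -0.18, 1.24, -0.0, 2.08, -1.12]]
1.2 [356. 178.] [[0.38, -0.45, 1.68, 0.0, 1.91, -0.1], [0.38, -0.36, 1.39, 0.0, 2.12, -0.1]]
1.75 [349. 359.] [[0.73, -0.17, 1.46, -0.0, 1.86, 0.8], [0.73, -0.1, 1.16, -0.0, 2.07, 0.8]]
(418, -115) [-0.35 -0.37  1.72 -0.    1.79 -0.35]
(408, -236) [-0.6  -0.26  1.63 -0.    1.77 -0.6 ]
(428, -352) [-0.75 -0.04  1.43 -0.    1.75 -0.75]
(607, -253) [-0.45  0.24  1.13 -0.    1.77 -0.45]
[410. 257.] [ 0.49 -0.22  1.55 -0.    1.82  0.56]
[492. 251.] [ 0.41 -0.04  1.38 -0.    1.8   0.48]
[574. 245.] [ 0.35  0.15  1.18 -0.    1.81  0.42]
0 [655. -53.] [[-0.13, 0.26, 1.02, -0.0, 1.87, 1.33], [-0.13, 0.35, 0.68, -0.0, 2.11, 1.33]]
0.6 [470.  16.] [[-0.04, -0.25, 1.53, -0.0, 1.87, 2.02], [-0.04, -0.18, 1.24, -0.0, 2.08, 2.02]]
1.2 [356. 178.] [None, None]
1.75 [349. 359.] [[0.73, -0.17, 1.46, -0.0, 1.86, -2.34], [0.73, -0.1, 1.16, -0.0, 2.07, -2.34]]
(418, -115) None
(408, -236) [-0.6  -0.26  1.63  0.    1.77  2.54]
(428, -352) [-0.75 -0.04  1.43  0.    1.75  2.39]
(607, -253) None
[410. 257.] [ 0.49 -0.22  1.55 -0.    1.82 -2.58]
[492. 251.] None
[574. 245.] None
```

```bash
python3 - <<'E'
from h import *
t0=robot.get_time_s()
p=dpt(-55,-330,0); o=down(dyaw(0))
robot.movel([195,-567,330],speed=300)
robot.move_pose([*p,330],o); robot.set_gripper(44)
robot.movel([*p,275],speed=150); robot.movel([*p,206],speed=80); print(robot.get_wrist_force())
robot.set_gripper(0,25); print("w",robot.get_grip_width(),robot.get_wrist_force(),robot.get_time_s()-t0)
if robot.get_grip_width()>6:
  for q in np.arange(.07,1.751,.12):
    robot.movel([*dpt(-55,-330,q),206],down(dyaw(q)),speed=160)
    print(round(q,2),robot.get_wrist_force().round(1) if hasattr(robot.get_wrist_force(),'round') else robot.get_wrist_force(),round(robot.get_grip_width(),1))
print(robot.get_time_s()); im=eyes.get_image("side"); save(im,"side1")
E
```

```text
[ 0.40662013 -0.40090513  0.03890344]
w 9.466310881375852 [ 0.38959468  6.62403677 -0.19181237] 6.050000000000001
0.07 [1.2 7.5 0. ] 9.3
0.19 [ 2.   7.6 -0.3] 9.8
0.31 [ 3.   7.  -1.6] 9.0
0.43 [ 2.9  6.3 -1. ] 9.3
0.55 [ 3.6  5.6 -2. ] 9.4
0.67 [ 4.7  4.8 -2.6] 9.2
0.79 [ 3.6  4.9 -2.3] 9.1
0.91 [ 4.1  2.9 -1.1] 9.4
1.03 [ 4.5  2.3 -1.6] 9.4
1.15 [ 5.3  1.5 -1.5] 9.2
1.27 [ 4.   1.6 -1.3] 9.4
1.39 [2.7 0.5 0.1] 9.6
1.51 [-0.9  0.3  0.6] 9.6
1.63 [-3.5  1.3  1.4] 9.3
1.75 [-5.3  1.1  1.3] 9.8
12.05
```

View pics/side1.png

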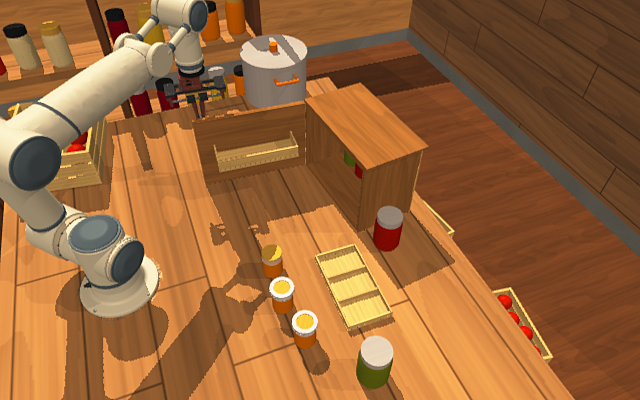

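The door is wide open and the rack is empty, near (258,155); the tray and jars haven't moved. Next: release the handle and move band 3.

```bash
cat >> h.py <<'E'
def tray():
    "tray centre,yaw and rim rect from both cameras' clouds"
    out=[]
    for n in("top","side"):
        w=cloud(eyes.get_image(n)).reshape(-1,3)
        q=w[(w[:,2]>16)&(w[:,2]<32)&(w[:,0]>480)&(w[:,0]<740)&(w[:,1]>-450)&(w[:,1]<-50)]
        # drop isolated pixels (edges)
        g=np.zeros((300,420),np.uint8); g[(q[:,0]-460).astype(int).clip(0,299),(q[:,1]+470).astype(int).clip(0,419)]=255
        g=cv2.morphologyEx(g,cv2.MORPH_CLOSE,np.ones((9,9)))
        k,l,st,c=cv2.connectedComponentsWithStats(g); i=1+st[1:,4].argmax()
        ys,xs=np.where(l==i); r=cv2.minAreaRect(np.stack([ys+460.,xs-470.],1).astype(np.float32))
        out.append(r)
    return out
J={1:(418.5,-115.5),2:(407.8,-236),3:(428,-352.5)}
E
python3 - <<'E'
from h import *
robot.set_gripper(44); p=robot.get_position(); robot.movel([p[0],p[1],330],speed=200)
print(tray(),robot.get_time_s())
im=eyes.get_image("top"); save(im,"top1"); print(im["extrinsics"][0])
robot.move_pose([*J[3],200],down(0)); robot.set_gripper(86)
robot.movel([*J[3],76],speed=120); print(robot.get_wrist_force()); robot.set_gripper(0,10); robot.pause(.2); print(robot.get_grip_width(),robot.get_finger_force(),robot.get_wrist_force())
robot.movel([*J[3],115],speed=60); print(robot.get_grip_width(),robot.get_wrist_force())
im=eyes.get_image("side"); save(im,"side2")
for n in("top",):
    w=cloud(eyes.get_image(n)).reshape(-1,3)
    q=w[(w[:,2]>255)&(w[:,2]<277)&(w[:,0]>300)&(w[:,0]<640)&(w[:,1]>230)&(w[:,1]<400)]; r=cv2.minAreaRect(q[:,:2].astype(np.float32)); print("door",len(q),r,cv2.boxPoints(r))
    q=w[(w[:,2]>110)&(w[:,2]<190)&(w[:,0]>300)&(w[:,0]<660)&(w[:,1]>180)&(w[:,1]<330)]; r=cv2.minAreaRect(q[:,:2].astype(np.float32)); print("rack",len(q),r,cv2.boxPoints(r))
print(robot.get_time_s())
E
python3 -c "
import cv2
a=cv2.imread('pics/side2.png')[90:390,160:460];cv2.imwrite('pics/c3.png',cv2.resize(a,None,fx=2,fy=2))"
```

```text
[((600.196044921875, -298.2666320800781), (254.78492736816406, 133.89060974121094), 88.63607025146484), ((598.5746459960938, -301.79241943359375), (255.070556640625, 134.31253051757812), 88.66777801513672)] 13.6833
[-2.34061709e-02 -9.99714380e-01 -4.82800029e-03  2.60388399e+01]
[0.28632547 1.02409479 0.49624242]
0.6072635428477999 0.0 [0.24437915 0.50714848 0.39040063]
0.5063339634362398 [-0.35071373  0.00292422  0.57449414]
door 1163 ((480.15301513671875, 324.0169677734375), (58.2298583984375, 324.2132873535156), 85.16677856445312) [[316.1697  308.66394]
 [639.2301  281.34717]
 [644.13635 339.37   ]
 [321.07593 366.68677]]
rack 3959 ((484.84588623046875, 254.1128692626953), (90.81452941894531, 345.086669921875), 86.06185913085938) [[309.59143 220.663  ]
 [653.8633  196.96265]
 [660.10034 287.56274]
 [315.8285  311.2631 ]]
20.7167
```

View pics/c3.png

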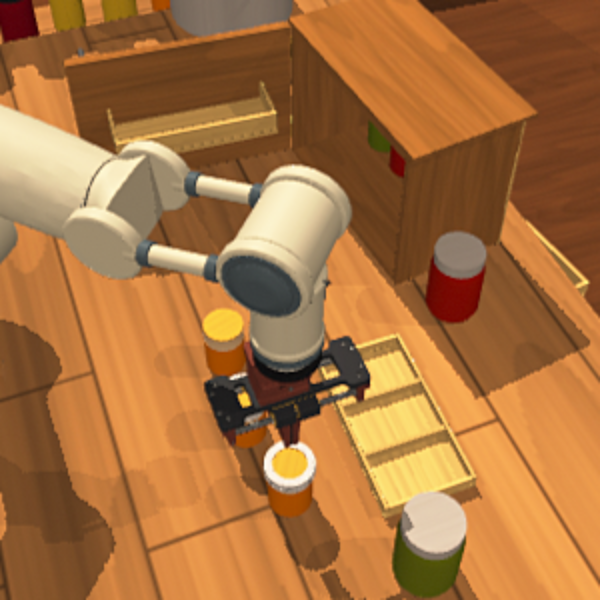

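```bash
python3 - <<'E'
from h import *
print(robot.get_position(),R.from_rotvec(robot.get_ee_rot()).as_matrix().round(2).tolist())
s=dict(np.load("side0.npz"))
def pr(p):
    c=s["extrinsics"]@np.array([*p,1]); K=s["mtx"]; return (K[0,0]*c[0]/-c[2]+K[0,2]).round(1),(K[1,1]*-c[1]/-c[2]+K[1,2]).round(1)
print(pr(robot.get_position()),pr([428,-352.5,88]),pr([428,-352.5,115]),pr([428,-352.5,0]))
im=eyes.get_image("wrist"); save(im,"wr"); print(im["mtx"],im["hand_eye"].round(2))
im=eyes.get_image("side");save(im,"s3");im=eyes.get_image("top");save(im,"t3")
a=cv2.imread("pics/wr.png");a=cv2.resize(a,(500,312)); b=cv2.resize(cv2.imread("pics/t3.png")[200:350,300:500],None,fx=2,fy=2); c=cv2.resize(cv2.imread("pics/s3.png")[230:380,220:400],None,fx=2.2,fy=2)[:,:396]
o=np.zeros((612,800,3),np.uint8);o[:312,:500]=a;o[312:,:400]=b;o[312:,400:400+c.shape[1]]=c;cv2.imwrite("pics/m3.png",o[:600])
E
```

```text
[ 427.78222524 -352.29868866  114.36414146] [[0.0, 1.0, -0.0], [1.0, -0.0, 0.0], [0.0, -0.0, -1.0]]
(np.float64(304.0), np.float64(315.4)) (np.float64(304.2), np.float64(321.0)) (np.float64(304.1), np.float64(315.3)) (np.float64(304.4), np.float64(338.2))
[[309.70691629   0.         324.64459035]
 [  0.         309.70691629 202.8648966 ]
 [  0.           0.           1.        ]] [[   0.      0.97    0.26   70.85]
 [   1.     -0.     -0.      0.67]
 [  -0.      0.26   -0.97 -193.63]
 [   0.      0.      0.      1.  ]]
```

View pics/m3.png

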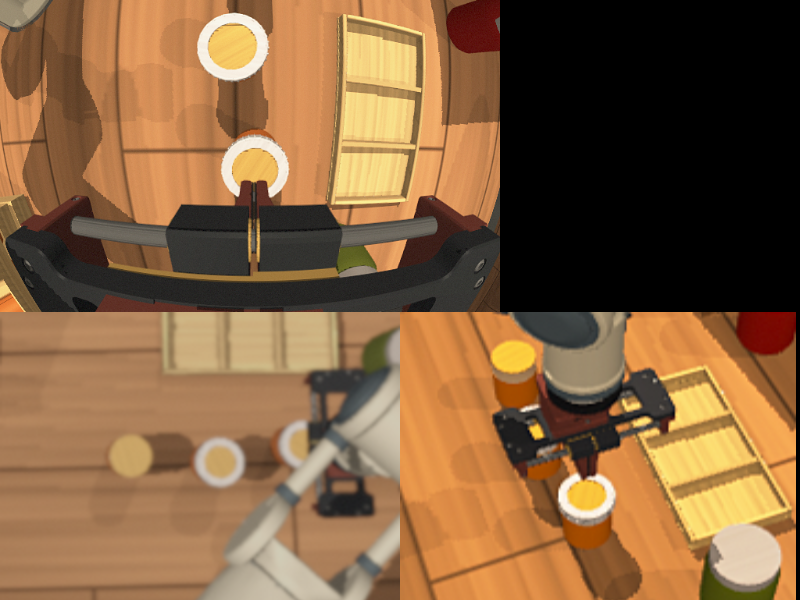

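```bash
python3 - <<'E'
from h import *
x,y=J[3]
robot.movel([x,y,125],speed=100); robot.set_gripper(86); print(robot.get_grip_width())
robot.movel([x,y,74],speed=100); print(robot.get_position(),robot.get_grip_width(),robot.get_time_s())
im=eyes.get_image("wrist"); save(im,"w4"); im=eyes.get_image("side"); save(im,"s4")
for o in (74,70,67,64):
    robot.set_gripper(o,10); print(o,robot.get_grip_width(),robot.get_finger_force(),np.round(robot.get_wrist_force(),1))
im=eyes.get_image("wrist"); save(im,"w5")
a=cv2.imread("pics/w4.png")[100:340,120:520]; b=cv2.imread("pics/w5.png")[100:340,120:520]; c=cv2.resize(cv2.imread("pics/s4.png")[230:380,220:420],None,fx=1.6,fy=1.6)
o=np.zeros((480,800,3),np.uint8);o[:240,:400]=a;o[:240,400:]=b;o[240:,:320]=c;cv2.imwrite("pics/m4.png",o)
E
```

```text
85.9594010587017
[ 428.10380651 -352.55433886   74.21905463] 86.02444373857625 23.125
74 73.98160899001768 0.0 [ 0.3  0.3 -0.5]
70 70.11385393223466 0.0 [-0.3  0.2 -0.3]
67 66.71053102111927 0.0 [-0.  -0.6  0.4]
64 63.86174928256211 0.0 [ 0.4 -0.4 -1.3]
```

View pics/m4.png

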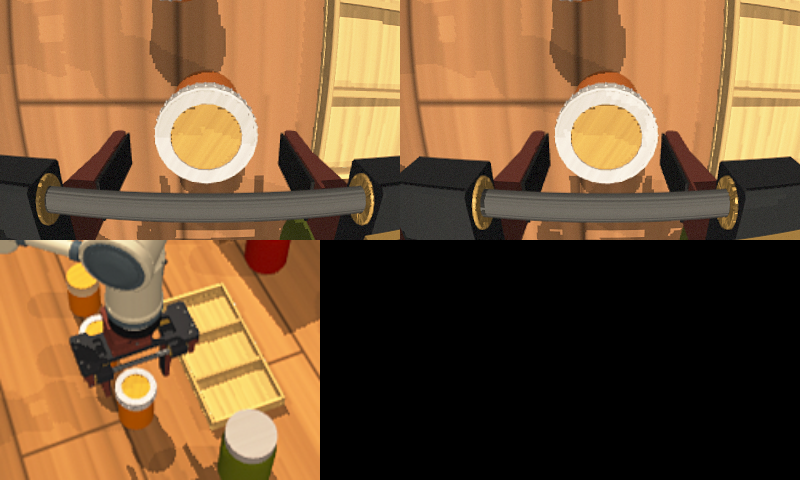

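```bash
cat >> h.py <<'E'
def wcloud():
    p=np.array(robot.get_position()); Rm=R.from_rotvec(robot.get_ee_rot()).as_matrix(); im=eyes.get_image("wrist")
    K=im["mtx"]; v,u=np.mgrid[:400,:640]; dx=u-K[0,2]; dy=v-K[1,2]; r=np.hypot(dx,dy)+1e-9; th=r/K[0,0]; d=im["range_z"]
    t=np.tan(np.minimum(th,1.5))
    c=np.stack([dx/r*t*d,-dy/r*t*d,-d,np.ones_like(d)],-1)@im["hand_eye"].T
    w=c[...,:3]@Rm.T+p; w[(d<=0)|(th>1.2)]=np.nan
    return w,im
E
python3 - <<'E'
from h import *
w,im=wcloud()
for n,(u,v) in dict(lid=(327,235),ring=(327,193),ringL=(280,235),tipL=(263,240),tipR=(388,240),table=(180,180),tray=(510,170)).items(): print(n,w[v,u].round(1),im["range_z"][v,u])
P=w.reshape(-1,3);q=P[(abs(P[:,2])<60)&(P[:,0]<400)]; print(np.nanmedian(q,0), robot.get_joint_pos())
for n in("top","side"):
    c=cloud(eyes.get_image(n)).reshape(-1,3); c=c[(np.hypot(c[:,0]-428,c[:,1]+352)<45)&(c[:,2]>50)]; print(n,np.histogram(c[:,2],[50,70,85,92,100,110,120,130,140,160]))
E
```

```text
lid [ 430.2 -351.7   86.5] 193.2033
ring [ 430.1 -324.1   88.7] 183.78242
ringL [ 400.9 -351.    88.7] 190.84135
tipL [ 396.  -343.   116.9] 161.52188
tipR [ 462.  -342.3  118.6] 159.69705
table [ 290.9 -332.1   -1.4] 272.85687
tray [ 609.4 -319.8    4.7] 263.78687
[ 239.37001442 -292.39217224   -1.42413629] [-7.50332747e-01 -2.32551336e-02  1.55198780e+00 -1.10098709e-05
  1.61278094e+00 -7.50331316e-01]
top (array([ 14,  34, 147,  37,   0,   1,   1,   0,   2]), array([ 50,  70,  85,  92, 100, 110, 120, 130, 140, 160]))
side (array([ 68, 100, 407,  27,  10,  23,  26,  19,  39]), array([ 50,  70,  85,  92, 100, 110, 120, 130, 140, 160]))
```

```bash
python3 - <<'E'
from h import *
w,im=wcloud()
m=(w[...,2]>93)&(w[...,2]<300)&(abs(w[...,1]+352)<40)
q=w[m]; 
for a,b in((370,400),(455,485)):
    f=q[(q[:,0]>a)&(q[:,0]<b)]; print(len(f),np.percentile(f[:,2],[0,1,5,20,50,90]).round(),f[f[:,2]<np.percentile(f[:,2],8)].mean(0).round(1))
v,u=np.where(m); 
for uu in (245,250,255,260): print(uu,[(int(vv),w[vv,uu].round(0).tolist()) for vv in range(215,300,8)])
E
```

```text
16401 [104. 113. 136. 193. 209. 227.] [ 394.4 -346.8  130.3]
16642 [105. 114. 137. 194. 209. 228.] [ 463.  -346.8  130.5]
245 [(215, [355.0, -366.0, -2.0]), (223, [354.0, -375.0, -3.0]), (231, [354.0, -382.0, -1.0]), (239, [353.0, -390.0, -1.0]), (247, [389.0, -342.0, 130.0]), (255, [392.0, -342.0, 139.0]), (263, [394.0, -342.0, 147.0]), (271, [395.0, -342.0, 154.0]), (279, [396.0, -343.0, 159.0]), (287, [397.0, -346.0, 162.0]), (295, [408.0, -325.0, 200.0])]
250 [(215, [359.0, -367.0, -2.0]), (223, [359.0, -374.0, -2.0]), (231, [359.0, -382.0, -0.0]), (239, [389.0, -342.0, 118.0]), (247, [392.0, -342.0, 130.0]), (255, [394.0, -342.0, 138.0]), (263, [395.0, -343.0, 144.0]), (271, [397.0, -343.0, 152.0]), (279, [397.0, -347.0, 153.0]), (287, [397.0, -350.0, 155.0]), (295, [410.0, -324.0, 201.0])]
255 [(215, [364.0, -366.0, -1.0]), (223, [364.0, -374.0, -0.0]), (231, [390.0, -342.0, 107.0]), (239, [392.0, -342.0, 118.0]), (247, [394.0, -342.0, 129.0]), (255, [395.0, -344.0, 135.0]), (263, [397.0, -344.0, 143.0]), (271, [397.0, -347.0, 144.0]), (279, [397.0, -352.0, 144.0]), (287, [396.0, -355.0, 145.0]), (295, [411.0, -325.0, 200.0])]
260 [(215, [369.0, -366.0, -1.0]), (223, [369.0, -374.0, -1.0]), (231, [393.0, -341.0, 108.0]), (239, [394.0, -342.0, 117.0]), (247, [396.0, -343.0, 126.0]), (255, [397.0, -346.0, 129.0]), (263, [397.0, -350.0, 131.0]), (271, [396.0, -354.0, 131.0]), (279, [397.0, -357.0, 135.0]), (287, [397.0, -360.0, 137.0]), (295, [412.0, -324.0, 200.0])]
```

The fisheye range cloud shows the real fingertips about 30 mm behind the reported TCP (tips at z≈104 with the TCP at 74), and the side view agrees. I'll apply a 30 mm tip offset and check it on the first grip.

```bash
cat >> h.py <<'E'
D=30.0  # real fingertip is this far behind the reported TCP
def tip(x,y,z,speed=120,rot=None): robot.movel([x,y,z-D],rot,speed=speed)
def st(m=""): print(m,"w %.1f ff %.1f"%(robot.get_grip_width(),robot.get_finger_force()),np.round(robot.get_wrist_force(),1),"t %.1f"%robot.get_time_s(),flush=True)
E
python3 - <<'E'
from h import *
x,y=430,-351.5
robot.set_gripper(86); tip(x,y,104,60)
tip(x,y,77,60); st("down")
robot.set_gripper(0,12); st("grip")
if robot.get_grip_width()>55:
    tip(x,y,125,60); st("lift"); w,im=wcloud(); save(im,"w6")
    a=im["pixels"][60:360,120:520]; save(dict(pixels=a),"w6c")
    P=w.reshape(-1,3); v=w[190:260,300:350].reshape(-1,3); print("lid/ring z",np.nanpercentile(v[:,2],[5,50,95]).round(1))
E
```

```text
down w 85.7 ff 0.0 [-0.6  0.3  0.1] t 26.2
grip w 64.5 ff 12.0 [0.5 0.7 1.9] t 26.7
lift w 64.4 ff 12.0 [-0.   0.7  0.6] t 27.6
lid/ring z [ 85.6  87.1 136.2]
```

View pics/w6c.png

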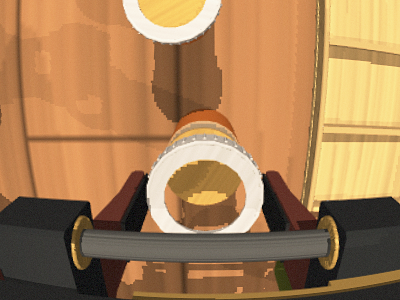

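```bash
cat >> h.py <<'E'
def comp(c,yaw,k): return np.array(c)+k*82*np.array([-np.sin(yaw),np.cos(yaw)])
def place_band(k):
    for r in tray(): print(np.round(r[0],1),np.round(r[1],1),round(r[2],2))
E
python3 - <<'E'
from h import *
place_band(0)
c=(599.4,-300); yaw=-.024; p=comp(c,yaw,-1); print(p)
x,y,_=robot.get_position(); 
tip(*p,125,200,down(yaw)); st("over"); w,im=wcloud()
P=w.reshape(-1,3); q=P[(P[:,2]>16)&(P[:,2]<30)&(P[:,0]>500)&(P[:,0]<720)&(P[:,1]>-480)&(P[:,1]<-100)]
print("wrist tray",np.percentile(q[:,0],[1,99]),np.percentile(q[:,1],[1,99]))
E
```

```text
[ 600.3 -298.3] [254.7 134. ] 88.83
[ 598.6 -302.4] [254.8 133.9] 88.6
[ 597.43218892 -381.97638513]
over w 64.5 ff 12.0 [0.4 0.1 0.1] t 28.8
wrist tray [534.71450271 667.50074285] [-463.7080699  -201.62302919]
```

```bash
cat >> h.py <<'E'
def drop(c,yaw,k):
    p=comp(c,yaw,k)
    tip(*p,45,150); tip(*p,9.5,50); st("low"); robot.set_gripper(78); tip(*p,90,150); st("off")
E
python3 - <<'E'
from h import *
c=(600.2,-300.5); yaw=-.024
drop(c,yaw,-1)
x,y=409,-236.5
tip(x,y,125,250,down(0)); w,im=wcloud()
P=w.reshape(-1,3); q=P[(P[:,2]>83)&(P[:,2]<96)&(np.hypot(P[:,0]-x,P[:,1]-y)<45)]; r=cv2.minEnclosingCircle(q[:,:2].astype(np.float32)); print(r); x,y=r[0]
q=P[(P[:,2]>83)&(P[:,2]<96)&(np.hypot(P[:,0]-418,P[:,1]+115)<45)]; print("jar1",cv2.minEnclosingCircle(q[:,:2].astype(np.float32)))
robot.set_gripper(86); tip(x,y,105); tip(x,y,77,60); st("down"); robot.set_gripper(0,12); st("grip"); tip(x,y,125,70); st("lift")
place_band(0)
im=eyes.get_image("top"); save(im,"t7")
E
```

```text
low w 64.6 ff 12.0 [ 0.3 -0.5  0.5] t 30.4
off w 78.2 ff 0.0 [0.1 0.4 0.5] t 31.5
((409.1296081542969, -235.83677673339844), 33.395599365234375)
jar1 ((420.2469177246094, -115.02464294433594), 28.583850860595703)
down w 85.7 ff 0.0 [-0.6  0.   0.3] t 34.0
grip w 64.3 ff 12.0 [0.3 0.1 1.6] t 34.5
lift w 64.4 ff 12.0 [ 0.2  0.3 -0.8] t 35.3
[ 600.1 -298.3] [253.4 134.4] 88.49
[ 598.8 -302.7] [253.6 134.7] 88.99
```

```bash
python3 - <<'E'
from h import *
c=(600.2,-300.5); yaw=-.024
tip(*comp(c,yaw,0),125,200,down(yaw)); drop(c,yaw,0)
tip(428,-353,170,300,down(0))   # above jar3
im=eyes.get_image("side"); a=cv2.resize(im["pixels"][90:380,190:440],None,fx=2,fy=2); save(dict(pixels=a),"s8")
c=cloud(eyes.get_image("top")).reshape(-1,3)
# door plane / rack in open pose
for lo,hi,nm in((262,275,"doortop"),(160,180,"railtop"),(130,142,"floor")):
    q=c[(c[:,2]>lo)&(c[:,2]<hi)&(c[:,0]>340)&(c[:,0]<620)&(c[:,1]>180)&(c[:,1]<345)]
    if len(q)>10:
        f=np.polyfit(q[:,0],q[:,1],1); print(nm,len(q),f,"y@490",np.polyval(f,490),np.percentile(q[:,1]-np.polyval(f,q[:,0]),[3,97]),np.percentile(q[:,0],[2,98]))
print("pred inner face y@490",dpt(0,-184,1.75),"rail",dpt(80,-184,1.75),"ends",dpt(40,-304,1.75),dpt(40,-56,1.75))
E
```

```text
low w 64.5 ff 12.0 [-0.4  0.8  0.1] t 38.1
off w 77.9 ff 0.0 [ 0.2  0.1 -0.4] t 39.3
doortop 882 [-7.00582818e-02  3.39819317e+02] y@490 305.49075869741614 [-8.38493729  9.55919781] [345.22264736 614.18020049]
railtop 679 [-9.36966572e-02  2.90294029e+02] y@490 244.38266700164561 [-36.63626371  55.75157271] [360.20077858 618.5564537 ]
floor 2637 [-6.27626879e-02  2.90363434e+02] y@490 259.60971648949163 [-36.71246866  37.14107979] [371.50991554 611.10146029]
pred inner face y@490 [490.96623957 294.09040801] rail [485.27475783 214.29312087] ends [368.42456798 262.72898705] [615.79615813 245.08539365]
```

View pics/s8.png

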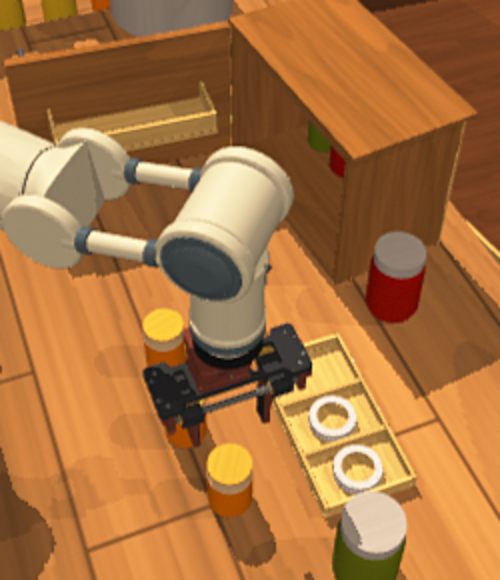

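Both bands lie flat in the tray (middle and near compartments), and all three jars are bare now. Jars next, starting with jar 1 to the hinge-side slot.

```bash
cat >> h.py <<'E'
HY=283.5; Q=1.75; YO=down(dyaw(Q)); TH=42
tx=np.array([np.cos(Y0-Q),np.sin(Y0-Q)])  # door x axis (away from door)
def lidfix(x,y):
    w,im=wcloud(); P=w.reshape(-1,3); q=P[(P[:,2]>83)&(P[:,2]<96)&(np.hypot(P[:,0]-x,P[:,1]-y)<42)]; r=cv2.minEnclosingCircle(q[:,:2].astype(np.float32)); print("lid",r); return np.array(r[0])
def pick(x,y):
    p=np.array([x,y]); tip(*p,150,250,YO); robot.set_gripper(82)
    f=lidfix(x,y)
    if np.hypot(*(f-p))<10: p=f
    t=p+5*tx; tip(*t,110,150); tip(*t,TH,80); st("down"); robot.set_gripper(0,30); st("grip"); tip(*t,TH+5,40); st("l5"); tip(*t,240,150); st("up")
E
python3 - <<'E'
from h import *
pick(420,-115.3)
if robot.get_grip_width()>50:
    g=dpt(44,-98,Q)+5*tx; tip(*g,240,200,YO); st("hover")
    w,im=wcloud(); save(im,"w9"); save(dict(pixels=im["pixels"][::1]),"w9"); np.save("w9.npy",w)
    a=Y0-Q; P=w.reshape(-1,3); d=P[:,:2]-[HX,HY]; X=d@[np.cos(a),np.sin(a)]; Y=d@[-np.sin(a),np.cos(a)]; Z=P[:,2]
    m=(X>10)&(X<70)&(Y<-80)&(Y>-290)&(abs(Z-135)<12); print("floor z",m.sum(),np.median(Z[m]) if m.any() else 0)
    m=(Z>155)&(Z<180)&(Y<-60)&(Y>-300)&(X>50)&(X<110); print("rail X",np.percentile(X[m],[5,25,50,75,95]) if m.any() else 0, Z[m].max() if m.any() else 0)
    m=(Z>190)&(Z<262)&(Y<-150)&(Y>-340)&(abs(X)<25); print("door X",m.sum(),np.percentile(X[m],[5,25,50,75,95]) if m.any() else 0)
    m=(Z>150)&(Z<172)&(X>20)&(X<70)&(Y<-270)&(Y>-330); print("far endwall Y",m.sum(),np.percentile(Y[m],[5,50,95]) if m.any() else 0)
    m=np.hypot(P[:,0]-dpt(44,-98,Q)[0],P[:,1]-dpt(44,-98,Q)[1])<20; m&=(Z>230)&(Z<330); print("lid z",np.percentile(Z[m],[5,25,50,75,95]))
E
```

```text
lid ((420.35107421875, -114.97855377197266), 28.899799346923828)
down w 82.0 ff 0.0 [-0.   0.3 -1.3] t 43.1
grip w 57.8 ff 30.0 [-2.7 -0.4  2.6] t 43.6
l5 w 57.7 ff 30.0 [-0.3  0.4 -2.8] t 43.8
up w 58.1 ff 30.0 [-0.6 -0.  -2.2] t 45.3
hover w 57.5 ff 30.0 [-0.6 -0.3 -1.9] t 47.4
floor z 7910 133.60518109694385
rail X [80.91729643 81.46536657 82.4182469  85.32763887 87.93899125] 169.47464633851726
door X 1106 [-21.24456472 -17.2375744  -16.78432096 -15.75987959 -14.93983905]
far endwall Y 729 [-308.03291118 -303.94581521 -302.76924882]
lid z [283.64579189 284.21162442 284.57065261 284.95505703 285.51759269]
```

View pics/w9.png

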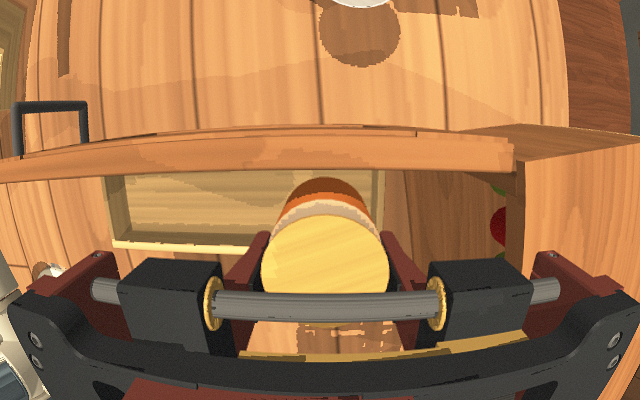

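```bash
cat >> h.py <<'E'
def put(yd,op=65):
    g=dpt(44,yd,Q)+5*tx; tip(*g,240,150); f0=np.array(robot.get_wrist_force())
    for z in (215,196,185,180): tip(*g,z,70); st(z); 
    for z in np.arange(179,173.9,-1):
        tip(*g,z,20); f=np.array(robot.get_wrist_force())-f0
        if f[2]>2.5: break
    st(("seated",z)); robot.set_gripper(op); st("rel"); tip(*g,215,60); st("o"); tip(*g,250,150)
E
python3 - <<'E'
from h import *
put(-100)
E
```

```text
215 w 57.7 ff 30.0 [ 0.   0.2 -1.1] t 48.2
196 w 57.2 ff 30.0 [ 0.3  0.3 -2. ] t 48.6
185 w 57.3 ff 30.0 [-0.3  0.6 -1.7] t 48.9
180 w 57.4 ff 30.0 [ 1.1  0.7 -2. ] t 49.2
('seated', np.float64(176.0)) w 57.6 ff 30.0 [-1.9 -1.   4.9] t 50.2
rel w 65.0 ff 0.0 [ 0.5  0.3 -0.2] t 50.5
o w 64.8 ff 0.0 [-0.4  0.2  0.3] t 51.4
```

```bash
cat >> h.py <<'E'
def lidcheck(yd):
    w,im=wcloud(); P=w.reshape(-1,3); c=dpt(44,yd,Q); m=(np.hypot(P[:,0]-c[0],P[:,1]-c[1])<15)&(P[:,2]>200)&(P[:,2]<330); z=np.median(P[m,2]); print("lid z",z); return z
E
python3 - <<'E'
from h import *
tip(*dpt(49,-150,Q),260,200)
pick(409.1,-235.8)
if robot.get_grip_width()>50:
    tip(*(dpt(44,-181,Q)+5*tx),240,200); 
    if abs(lidcheck(-181)-284.5)<4: put(-181,64)
E
```

```text
lid ((409.06494140625, -236.23941040039062), 28.81914710998535)
down w 82.1 ff 0.0 [ 0.5 -1.2  0.2] t 56.3
grip w 57.2 ff 30.0 [-2.2 -0.4  2.3] t 56.8
l5 w 57.5 ff 30.0 [-0.2  1.1 -3. ] t 57.1
up w 57.6 ff 30.0 [ 0.1  1.3 -2.9] t 58.5
lid z 284.44730303968174
215 w 57.3 ff 30.0 [ 0.4  0.2 -1.8] t 61.9
196 w 57.7 ff 30.0 [ 0.1  0.3 -1.6] t 62.4
185 w 57.9 ff 30.0 [ 0.3 -0.3 -3. ] t 62.7
180 w 57.2 ff 30.0 [ 0.5 -0.2 -3.2] t 62.9
('seated', np.float64(176.0)) w 57.7 ff 30.0 [-1.3 -0.6  5.7] t 63.9
rel w 63.9 ff 0.0 [-0.2 -0.7 -0. ] t 64.3
o w 64.2 ff 0.0 [0.5 0.1 0.3] t 65.1
```

```bash
python3 - <<'E'
from h import *
tip(*dpt(49,-181,Q),260,200)
pick(429.5,-351.5)
if robot.get_grip_width()>50:
    tip(*(dpt(44,-262,Q)+5*tx),240,200); 
    if abs(lidcheck(-262)-284.5)<4: put(-262,64)
p=robot.get_position(); robot.movel([p[0],p[1]-150,330],speed=250)
im=eyes.get_image("side"); a=cv2.resize(im["pixels"][80:350,160:440],None,fx=2,fy=2); save(dict(pixels=a),"s10")
E
```

```text
lid ((429.66680908203125, -353.1410827636719), 28.82847785949707)
down w 82.1 ff 0.0 [-0.2 -0.5 -0.2] t 70.3
grip w 57.5 ff 30.0 [-0.9  0.3  2.6] t 70.8
l5 w 57.3 ff 30.0 [ 1.  -1.  -3.1] t 71.0
up w 57.7 ff 30.0 [-0.3  0.4 -3.3] t 72.5
lid z 284.33592300841246
215 w 57.7 ff 30.0 [ 0.2 -1.  -2.3] t 76.5
196 w 57.5 ff 30.0 [ 0.  -0.3 -2. ] t 76.9
185 w 57.6 ff 30.0 [ 0.8  0.2 -2.2] t 77.2
180 w 57.2 ff 30.0 [ 0.1 -0.1 -1.8] t 77.5
('seated', np.float64(176.0)) w 57.4 ff 30.0 [-1.5 -0.6  5.4] t 78.5
rel w 64.0 ff 0.0 [ 0.4 -0.1  0.1] t 78.8
o w 64.1 ff 0.0 [-0.1  0.  -0.4] t 79.6
```

View pics/s10.png

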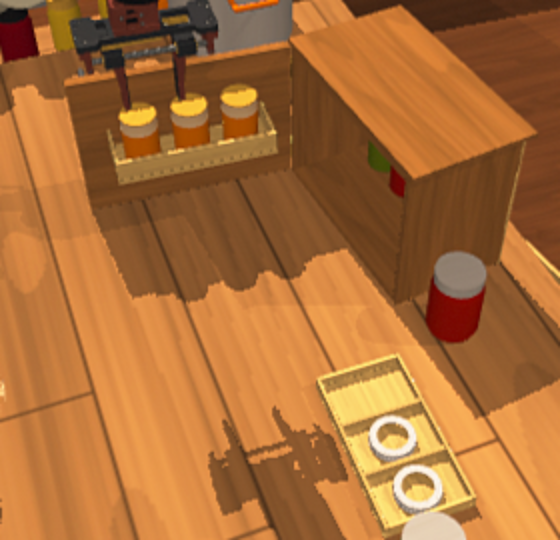

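All three jars stand upright in the rack and both bands are in the tray. Shutting the door by its handle.

```bash
python3 - <<'E'
import h; from h import *
h.HY=281.0
p=dpt(-55,-330,1.75); o=down(dyaw(1.75)); robot.set_gripper(44)
tip(*p,340,200,o); tip(*p,262,150); tip(*p,212,80); st("at"); robot.set_gripper(0,25); st("grip")
if 6<robot.get_grip_width()<14:
  for q in np.append(np.arange(1.65,.05,-.1),[.03,0,-.006,-.012]):
    tip(*dpt(-55,-330,q),212,110 if q>.1 else 30,down(dyaw(q)))
    f=np.array(robot.get_wrist_force()); fn=-f@[np.cos(Y0-q),np.sin(Y0-q),0]; print(round(q,3),f.round(1),round(fn,1),round(robot.get_grip_width(),1))
    if q<.1 and fn>10: break
st()
im=eyes.get_image("side"); a=cv2.resize(im["pixels"][80:350,240:440],None,fx=2,fy=2); save(dict(pixels=a),"s11")
E
```

```text
at w 43.9 ff 0.0 [-0.3 -0.4 -0.2] t 84.4
grip w 9.4 ff 25.0 [-5.6  0.5  0.3] t 85.0
1.65 [-4.8 -0.6  2.6] -0.4 9.8
1.55 [-4.9 -0.4  2.4] 0.3 9.4
1.45 [-5.4 -0.4  1.6] 0.9 9.3
1.35 [-4.  -0.8  2. ] 0.6 9.7
1.25 [-2.3 -0.8  2.5] 0.2 9.6
1.15 [-0.1 -0.   1.5] 0.0 8.9
1.05 [3.7 0.7 1.8] -1.6 9.2
0.95 [3.2 2.5 0.9] -0.2 9.6
0.85 [4.3 3.6 0.6] -0.7 9.4
0.75 [4.3 3.6 2. ] -1.3 9.8
0.65 [3.3 3.8 1.8] -0.8 9.8
0.55 [3.9 4.  0.8] -1.8 9.7
0.45 [3.8 5.1 2.2] -1.9 9.7
0.35 [3.4 4.4 3.2] -2.3 9.2
0.25 [2.5 4.4 2.8] -1.9 9.5
0.15 [1.1 5.3 2.9] -0.8 9.8
0.03 [1.4 7.  2.6] -1.9 9.5
0.0 [0.6 6.6 3.1] -1.3 9.7
-0.006 [-1.3  7.8  3.2] 0.4 9.6
-0.012 [-9.8  7.7  4.7] 8.9 9.5
 w 9.5 ff 25.0 [-9.8  7.7  4.7] t 94.7
```

View pics/s11.png

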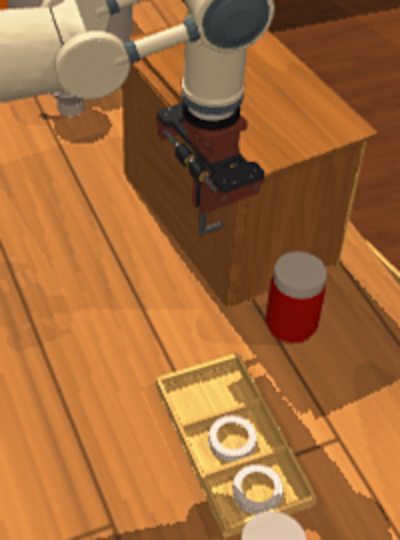

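Door is against its stop (pressing 9 N). Release, lift clear, check once, hand in if shut.

```bash
python3 - <<'E'
from h import *
robot.set_gripper(44); p=np.array(robot.get_position()); st("rel"); robot.movel([p[0],p[1],330],speed=100); st("up")
robot.movel([420,-50,360],speed=250)
im=eyes.get_image("side"); a=cv2.resize(im["pixels"][80:350,240:440],None,fx=2,fy=2); save(dict(pixels=a),"s12")
w=cloud(im); 
s=dict(np.load("side0.npz")); m=np.zeros((400,640),bool); m[150:200,310:350]=1; d=im["range_z"]-s["range_z"]; print("door-region range change",np.median(d[m]),np.percentile(d[m],[10,90]))
E
```

```text
rel w 43.7 ff 0.0 [-1.2 -0.9  0.2] t 95.5
up w 44.0 ff 0.0 [-0.  -0.1 -1.1] t 97.1
door-region range change 3.5599365 [-3.61843262 10.57969971]
```

View pics/s12.png

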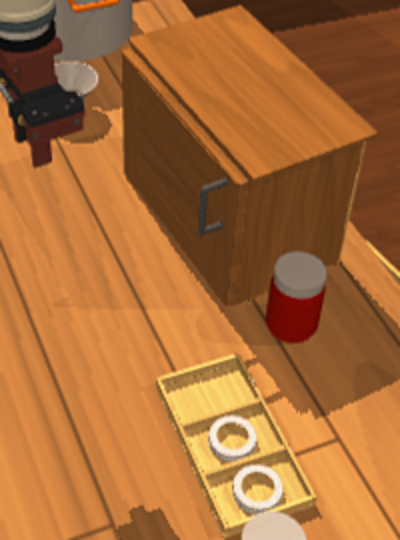

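The door is shut as at the start, the bands lie flat, and the robot is clear of everything.

```bash
python3 -c "
from station import robot
print(robot.job_done(), robot.get_time_s())"
```

```text
the job is handed in; nothing more can be done
the job is handed in; nothing more can be done
```

The job is handed in at about 100 s: both bands lie flat in separate tray compartments, all three jars were upright in the door rack before closing, and the door is shut against its stop with the big jars and funnel untouched.

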